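# Pop the slide tray out of its dock and catch it

### The job

Eject the tray with the two glass slides from its loading dock: press the key of that dock fully down with one fingertip and, with the other finger standing in the lane, trap the tray as the spring pops it out, before its front runs past the open end of the lane. Do not pinch or lift the tray, leave the dock with the round dish alone and do not disturb the other things on the bench. Finish while holding: the program ends with the key still held down and the tray at rest on the lane against the finger.

Things in the scene. Friction and masses are not known exactly. Their poses are not given: they have to be found in the camera images.
- slide_dock: dock loaded with the slide tray: white block fixed to the bench, x -85 to +100 mm, 130 mm wide (y). Origin under it at bench level, z up, -x the open front. An open-topped level lane runs along x, floor 30 mm above the bench, y -56 to +6 mm, between walls only 7 mm above its floor. At the rear the spring housing (x 76 to 100 mm, all the width, top 70 mm above the bench).
- slide_tray: the tray to eject: loose grey block 84 (x) x 58 (y) x 22 mm, about 0.12 kg, with two 76 x 26 mm glass slides side by side on top. Origin: centre of its underside, axes as the dock's. It starts at x +28, y -25, z 30 mm in the dock's frame (front face at x -14) and comes out to -x; at x -43 mm its front face is at the lane's end.
- slide_pusher (a joint): travel in m (0 to 0.115) of the steel spring pusher behind the slide tray, which shoves the tray to the dock's -x when the tooth frees it: 3.5 N at 0, 2.6 N at the full stroke, damped. Unstopped, the tray runs at 0.07 to 0.15 m/s, past the lane end in about a second; the pusher keeps pressing it against whatever stops it.
- slide_key (a joint): how far the slide dock's key is pressed down, m: 0 up, 0.012 hard stop. Spring 2.5 N at the top, 5.5 N at the bottom, plus up to 4 N of rubbing. Its steel tooth across the lane (dock x -20 to -14 mm, 8 mm above the floor) sinks with it and frees the tray at about 8 mm. If let up, the key springs back and the tooth rises under the tray.
- slide_key_top (a point): centre of the top of the slide dock's key: a grey ribbed key, 40 (dock x) x 28 mm (dock y), beside the lane, at dock x -52, y +35 mm. When up its top is 52 mm above the bench, 22 mm above the lane floor; pressed home, 10 mm above the lane floor, so a second fingertip level with the pressing one then stands 10 mm above the floor, in the 22 mm high tray's way.
- slide_catch (a point): empty point on the floor of the slide dock's lane, on its centre line, straight across from the key's centre: dock x -52, y -25, z 30 mm; 60 mm from the key's centre, 38 mm ahead of the tray's front face at the start. A finger standing here stops the tray. Axes as the dock's.
- slide_lane_end (a point): middle of the front edge of the slide dock's lane floor, dock x -85, y -25, z 30 mm; there is no stop here and the tray would drop to the bench.
- dish_dock: a second dock of the same make and measures, loaded with the tray that carries a round dish; not to be used. Origin and axes as slide_dock's.
- dish_tray: tray like the slide tray but with a round clear dish, 55 mm across and 13 mm high, on top; to be left in its dock. Origin at the centre of its underside.
- dish_key (a joint): how far the dish dock's key is pressed, m, 0 up to 0.012; to be left alone.
- beaker: bystander: empty glass beaker, 60 mm wide, 80 mm tall. Origin at its underside, centre.
- stain_bottle: bystander: small brown bottle, 36 mm wide, 65 mm tall, standing between the two docks. Origin at its underside, centre.
- petri_dish: bystander: closed clear dish lying on the bench, 90 mm across, 15 mm high. Origin at its underside, centre.
- slide_box: bystander: blue storage box, 85 x 100 x 32 mm. Origin at its underside, centre.
- magnifier: bystander: hand lens lying flat, 64 mm ring, 8 mm thick, handle 85 mm long and 10 mm thick. Origin at its underside, at the centre of the ring.
- forceps: bystander: steel forceps lying flat, about 125 mm long, 8 mm high. Origin at its underside, centre.
- sample_jar: bystander: glass jar with white lid, 56 mm wide, 70 mm tall. Origin at its underside, centre.
Things that resemble listed ones, but are neither listed nor needed, are in the scene too. What is shaped like the slide_tray but green is not meant. Leave any red look-alike of the slide_dock alone.

How it is judged:
On the way, in this order (a step that is already met when the one before it is completed fails the run):
1. the slide dock's key is pressed down (value of joint slide_key above 0.006 m).
2. the popped tray is stopped by a finger in the lane while the key is still down (value of joint slide_key above 0.007 m and x of slide_tray in the frame of slide_dock between -0.043 and 0.016 m and contact force between the fingers and slide_tray above 0.5 N and linear speed of slide_tray below 0.02 m/s), for 0.3 s.
At the end, for the whole second after the job is handed in: The slide dock's key is held down (at least 7 mm) by the fingers; the tray has come out at least 12 mm, its front is not past the end of the lane (71 mm), and it rests flat on the lane (within 0.1 rad and 6 mm of height), still (under 20 mm/s), against a finger (at least 0.5 N) (all of step 2 and angle between slide_tray's own z axis and vertical below 0.1 rad and z of slide_tray in the frame of slide_dock between 0.026 and 0.036 m and contact force between the fingers and slide_key above 0.5 N); the arm keeps its last pose, push and grip.
It fails at once if the slide tray's front runs past the end of the lane (x of slide_tray in the frame of slide_dock below -0.043 m).
It fails at once if the slide tray is lifted or tipped (z of slide_tray in the frame of slide_dock above 0.042 m or angle between slide_tray's own z axis and vertical above 0.3 rad).
It fails at once if the dish dock is touched with more than 1 N, its key pressed or its tray shifted (value of joint dish_key above 0.003 m or contact force between any of the arm, the fingers and dish_dock above 1 N or contact force between the fingers and dish_tray above 1 N or distance of dish_tray from where it was at the start of the episode above 0.008 m).
It fails at once if another thing on the bench is shifted by more than 20 mm or knocked over (distance of any of beaker, stain_bottle, petri_dish, slide_box, magnifier, forceps, sample_jar from where it was at the start of the episode above 0.02 m or angle between any of beaker, stain_bottle, petri_dish, slide_box, magnifier, forceps, sample_jar's own z axis and vertical above 0.5 rad).
It also fails if it takes over 40 s, if anything falls off the work surface, if the arm or the gripper's body presses on something with over 40 N, if the wrist force passes 120 N, or if a joint passes its speed limit or range.

### The arm

A 6-joint arm with a two-finger parallel gripper is mounted at the origin on the work surface. World frame = base frame: x ahead of the robot, y to its left, z up, the work surface at z = 0. Lengths are in m, angles in rad, forces in N, time in s.
With the tool pointing down it reaches from about 0.35 to 0.775 m from the base axis. Payload 5.5 kg.
Tool frame: the origin (TCP) lies at the very end of the fingers, on their centre line; the grasp point (between the pads) lies 19 mm behind it (arm.pinch_z is the distance from the TCP to the grasp point, in m); z points along the fingers, x is the direction in which the jaws open and shut, and the axes are right-handed (so a half turn about z gives the same grasp; the last joint's range is limited). The gripper opens to 85 mm and grips with 20 to 120 N. Pads are 22 mm wide; open, the fingers measure 114 mm over their backs; the gripper's body (76 mm by 85 mm) begins 54 mm behind the grasp point. The pads swing forward as they close: fully open they stand 13 mm farther back than shut.
Start: joints at [1.18, 0.313, 0.046, 1.304, 0, 1.431], TCP at [0.143, 0.557, 0.231] pointing down, gripper open.
Joint ranges: [-2.76, 2.76], [-0.86, 1.69], [-1.03, 1.26], [-2.2, 2.34], [-1.47, 1.5], [-3.14, 3.14]. Speed limits (rad/s): [2.57, 2.57, 3.14, 3.14, 3.14, 3.14].

### API

Orientations are given as a unit quaternion [w, x, y, z].
In Python, from workcell import arm, vision, finder gives the robot as it stands.
- The arm moves only by the tool send_rows, never from a script. Its argument "targets" is a list of rows, each a list of 2 entries, a list of its own where there are three numbers: the shift along the tool's x, y, z in m, then the turn, a rotation vector about the tool's x, y, z in rad. A call has 1 to 5 rows; each row shifts and turns the pose as measured when the row begins, along the tool's axes as they then stand; what a row does not reach is not made up. A row lasts 1/8 s, in which the tool goes at most 62.5 mm and 10.7 degrees, less where a joint would pass 70% of its speed; a pose out of reach is approached as far as the arm can. A call is refused whole if a number of a shift passes 0.0625 or a number of a turn 0.188, either way. A call with a gripper value outside its range is refused whole. "claw" is the gripper's target within -1 to 1 (shut at 1, half-way at 0, fully open at -1), set as the call begins (left out, the last holds). The fingers move at their own pace and stop on an object; "force" is the grip in N (left out, the last holds). Time passes only in rows, so rows that do not move let the fingers close. It gives the time, the measured TCP pose, the force and the opening at its end, in the units of the state.
- arm.read_state(): the state, without advancing time (a new reading comes with each control period).
- vision.camera(name): name is "side" or "top"; returns a dict with "pixels" (420x560x3 uint8, blue, green, red), "z_map" (420x560 float32, m along the optical axis (not along the pixel's ray), 0 where there is no reading), "fx", "fy", "cx", "cy" (pixels), "k1" (the pictures are not rectified: a ray, as slopes to the right and down, at radius r is drawn at 1 + k1 r^2 times it, then the intrinsics apply), "position" and "rotation" of the camera in the world. Camera axes: x right, y down, z forward; pixel columns grow to the right and rows downward; lengths in m; the calibration is good to about 2 mm. A picture is of the moment at which its call begins.
- arm.finish_job(): hands the job in, once; it reports no verdict.
Trained networks look in a picture, given as the dict that the camera call returned (one of the last four; its "shot" number tells which), for a name from the list of things; names that differ only in an ending like _2 or _b are one class to them, and where a whole thing is asked for, a point or a joint stands for the part that bears it (a point fixed in the world has none). Each returns a list of dicts, best first, with "confidence" (0 to 1); they miss things now and then, are a little off and sometimes report something else, mostly with a low value. They report only what shows in the picture. A call takes as long as a camera call. They do not tell look-alikes from the thing itself.
- finder.find_in(picture, query): "centre" ([row, column] in pixels, amid what is visible of it).
- finder.outline_of(picture, query): "mask" (420x560 bool, what is visible of it) and "centre" ([row, column] in pixels, amid what is visible of it).
- finder.spot_point(picture, query): "centre" ([row, column] in pixels: a listed point, or the origin of a listed thing).
The state is a dict: "time": time; "joint_positions": joint angles; "qd": joint speeds; "joint_torque": joint torques, N m; "eef_pos": TCP position; "ee_rot": TCP orientation; "contact_force": force on the tool from outside, world axes, zero at the start; "wrist_torque": the same for the moment, N m; "gripper_width": finger opening in m.
Only numpy, scipy, OpenCV 4.12 (cv2) and the standard library are available. Lean on these libraries where they do the work, as an engineer would, in place of code of your own. Each camera call takes 0.05 s, during which the arm holds its last target. There are 200 camera calls.

## Working session

There is one attempt and no reset: what is moved stays moved. The work goes in short steps, Python scripts to look and compute and a tool call to move; the robot and the scene stay as the last step left them, time stands still between calls to the robot, and variables do not carry over. Pictures are saved under pics/ and viewed, about 8 in all and at most 12, crops included, and the job is handed in when it is done.

Besides the shell and the picture viewer there is one more tool, called after "Call:" by a JSON object that holds its "api" and its "payload". send_rows: Moves the arm, as the interface text tells. Its arguments: {"type":"object","properties":{"targets":{"type":"array"},"claw":{"type":"number"},"force":{"type":"number"}},"required":["targets"]}

```bash
mkdir -p pics; ls; cat > h.py <<'E'
import numpy as np, cv2
from workcell import arm, vision, finder
def ray(p,r,c):
    K=np.array([[p["fx"],0,p["cx"]],[0,p["fy"],p["cy"]],[0,0,1.]])
    u=cv2.undistortPoints(np.array([[[c,r]]],float),K,np.array([p["k1"],0,0,0,0.]))[0,0]
    return np.array([u[0],u[1],1.])
def R(p):
    q=np.array(p["rotation"],float)
    if q.shape==(3,3): return q
    from scipy.spatial.transform import Rotation as Ro
    return Ro.from_quat(q[[1,2,3,0]]).as_matrix()
def world(p,r,c,z=None):
    d=R(p)@ray(p,r,c); o=np.array(p["position"])
    if z is not None: return o+d*(z-o[2])/d[2]
    zm=p["z_map"][int(round(r)),int(round(c))]
    return o+d*zm
E
python3 - <<'E'
from h import *
s=arm.read_state(); print({k:np.round(v,3) for k,v in s.items()})
for n in("top","side"):
    p=vision.camera(n); cv2.imwrite(f"pics/{n}0.png",p["pixels"]); print(n,p["position"],p["rotation"],p["fx"],p["k1"])
    for q in("slide_dock","slide_tray","dish_dock","slide_key_top","slide_catch","slide_lane_end","dish_tray"):
        for d in finder.spot_point(p,q)[:4]: print(q,np.round(d["centre"]),round(d["confidence"],2),np.round(world(p,*d["centre"]),3))
E
```

```text
pics
{'time': np.float64(0.0), 'joint_positions': array([1.18 , 0.314, 0.045, 1.304, 0.   , 1.431]), 'qd': array([ 0.001,  0.001, -0.001, -0.001,  0.   , -0.001]), 'joint_torque': array([ 0.0000e+00, -4.8063e+01,  2.9853e+01,  1.9000e-02,  0.0000e+00,
        0.0000e+00]), 'eef_pos': array([0.142, 0.557, 0.23 ]), 'ee_rot': array([ 0.   ,  0.79 ,  0.613, -0.001]), 'contact_force': array([-0.076,  0.529, -0.474]), 'wrist_torque': array([-0.018, -0.083,  0.04 ]), 'gripper_width': np.float64(0.085)}
top [ 0.46069473 -0.06191691  1.17570083] [-0.03423315  0.71293731 -0.69866414  0.04916202] 454.65563481191805 -0.13518240994935024
slide_dock [196. 311.] 0.82 [ 0.623 -0.146  0.039]
slide_dock [271. 452.] 0.78 [ 0.438 -0.516  0.027]
slide_tray [187. 324.] 0.62 [ 0.644 -0.179  0.051]
slide_tray [153. 396.] 0.59 [ 0.745 -0.372  0.024]
dish_dock [204. 178.] 0.58 [0.594 0.186 0.055]
slide_key_top [286. 436.] 0.72 [ 0.4   -0.466  0.048]
slide_key_top [210. 292.] 0.7 [ 0.583 -0.099  0.053]
slide_catch [220. 319.] 0.96 [ 0.562 -0.168  0.032]
slide_catch [293. 456.] 0.61 [ 0.382 -0.526  0.024]
slide
[... 496 characters left out ...]
 283.] 0.36 [0.506 0.41  0.04 ]
slide_dock [297. 257.] 0.19 [0.602 0.215 0.03 ]
slide_tray [155. 250.] 0.62 [ 0.744 -0.338  0.026]
slide_tray [189. 273.] 0.59 [ 0.633 -0.156  0.055]
dish_dock [298. 258.] 0.64 [0.601 0.218 0.032]
dish_dock [199. 306.] 0.56 [ 0.535 -0.154  0.031]
slide_key_top [205. 289.] 0.74 [ 0.577 -0.094  0.056]
slide_key_top [135. 356.] 0.5 [ 0.409 -0.484  0.053]
slide_catch [195. 298.] 0.85 [ 0.56  -0.171  0.028]
slide_catch [136. 367.] 0.61 [ 0.373 -0.521  0.025]
slide_lane_end [137. 375.] 0.89 [ 0.344 -0.523  0.025]
slide_lane_end [203. 308.] 0.68 [ 0.529 -0.173  0.001]
slide_lane_end [186. 275.] 0.6 [ 0.631 -0.167  0.057]
dish_tray [279. 254.] 0.75 [0.616 0.188 0.062]
```

View pics/top0.png

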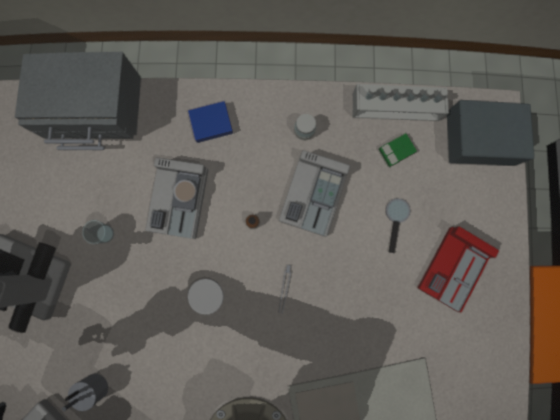

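View pics/side0.png

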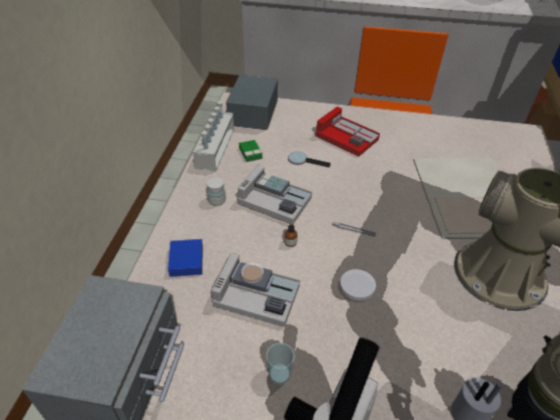

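The slide dock could be the white dock at top (196,311), with two slides and no dish, the red dock at (271,452), or the white dock at (204,178), which carries the round dish. The description fits the white one at (196,311). The green tray at (150,397) is a decoy. I'll fit the dock pose to the depth data and check it in an enlarged crop.

```bash
cat > fit.py <<'E'
from h import *
from scipy.optimize import minimize
def cloud(p,zmin=0.015):
    rr,cc=np.mgrid[0:420,0:560]; K=np.array([[p["fx"],0,p["cx"]],[0,p["fy"],p["cy"]],[0,0,1.]])
    u=cv2.undistortPoints(np.c_[cc.ravel(),rr.ravel()].astype(float)[:,None],K,np.array([p["k1"],0,0,0,0.]))[:,0]
    z=p["z_map"].ravel(); P=np.c_[u*z[:,None],z]@R(p).T+p["position"]; return P[z>0]
def todock(P,t):
    c,s=np.cos(t[2]),np.sin(t[2]); d=P[:,:2]-t[:2]; return np.c_[d@[c,s],d@[-s,c]]
def model(x,y):
    h=np.zeros_like(x); inn=(x>-85)&(x<100)&(abs(y)<65); h[inn]=37
    h[inn&(y>-56)&(y<6)]=30
    h[(abs(x-28)<42)&(abs(y+25)<29)]=53
    h[(abs(x+52)<20)&(abs(y-35)<14)]=52
    h[inn&(x>76)]=70
    return h
def fit(P,t0):
    P=P[np.hypot(*(P[:,:2]-t0[:2]).T)<0.16]
    P=P[P[:,2]<.09]
    def cost(t):
        q=todock(P,t)*1000; e=np.zeros(len(q))
        e=abs(P[:,2]*1000-t[3]*1000-model(q[:,0],q[:,1])); return np.minimum(e,15).mean()
    best=min((minimize(cost,np.r_[t0[:2]+[dx,dy],t0[2]+a,0],method="Nelder-Mead",options=dict(initial_simplex=np.r_[t0[:2]+[dx,dy],t0[2]+a,0]+np.array([[0]*4,[.01,0,0,0],[0,.01,0,0],[0,0,.08,0],[0,0,0,.003]]),xatol=1e-5,fatol=1e-4)) for dx in(-.008,.008) for dy in(-.008,.008) for a in(-.05,.05)),key=lambda r:r.fun)
    return best.x,best.fun
def proj(p,W):
    d=(np.atleast_2d(W)-p["position"])@R(p); a=d[:,:2]/d[:,2:]; r2=(a**2).sum(1,keepdims=True); a=a*(1+p["k1"]*r2)
    return a*[p["fx"],p["fy"]]+[p["cx"],p["cy"]]
def fromdock(t,x,y,z): 
    c,s=np.cos(t[2]),np.sin(t[2]); return np.array([t[0]+c*x-s*y,t[1]+s*x+c*y,z])
E
python3 - <<'E'
from fit import *
t0=np.array([.615,-.137,-.3]); ps=[vision.camera(n) for n in("top","side")]; cl=[cloud(p) for p in ps]
ims=[]
for nm,c in(("top",cl[0]),("side",cl[1]),("both",np.r_[cl[0],cl[1]])):
    t,f=fit(c,t0); print(nm,np.round(t,4),round(f,2))
for p in ps:
    w=fromdock(t,0,0,.04); c0=proj(p,w)[0].astype(int); k=5; im=p["pixels"][c0[1]-55:c0[1]+55,c0[0]-40:c0[0]+40]
    im=np.clip(cv2.resize(im,None,fx=k,fy=k,interpolation=cv2.INTER_CUBIC)*1.6,0,255).astype(np.uint8)
    def dr(pts,col): 
        q=(proj(p,np.array([fromdock(t,*a) for a in pts]))-[c0[0]-40,c0[1]-55]+.5)*k; cv2.polylines(im,[q.astype(np.int32)],True,col,1)
    dr([(-.072,.021,.052),(-.032,.021,.052),(-.032,.049,.052),(-.072,.049,.052)],(0,0,255))
    dr([(-.085,-.065,.037),(.076,-.065,.037),(.076,.065,.037),(-.085,.065,.037)],(0,255,0))
    dr([(-.014,-.054,.052),(.07,-.054,.052),(.07,.004,.052),(-.014,.004,.052)],(255,0,0))
    dr([(-.052,-.025,.03),(-.053,-.025,.03)],(0,255,255))
    ims.append(im)
cv2.imwrite("pics/crop1.png",np.hstack(ims))
for n,q in(("key",(-.052,.035,.052)),("catch",(-.052,-.025,.03)),("mid",(-.052,.005,.04))): print(n,fromdock(t,*q))
E
```

```text
top [ 6.215e-01 -1.530e-01 -3.037e-01 -4.000e-04] 2.82
side [ 0.6191 -0.1592 -0.3184  0.0007] 4.27
both [ 6.214e-01 -1.536e-01 -3.060e-01 -1.000e-04] 3.41
key [ 0.58236835 -0.10453109  0.052     ]
catch [ 0.56429196 -0.16174337  0.03      ]
mid [ 0.57333015 -0.13313723  0.04      ]
```

View pics/crop1.png

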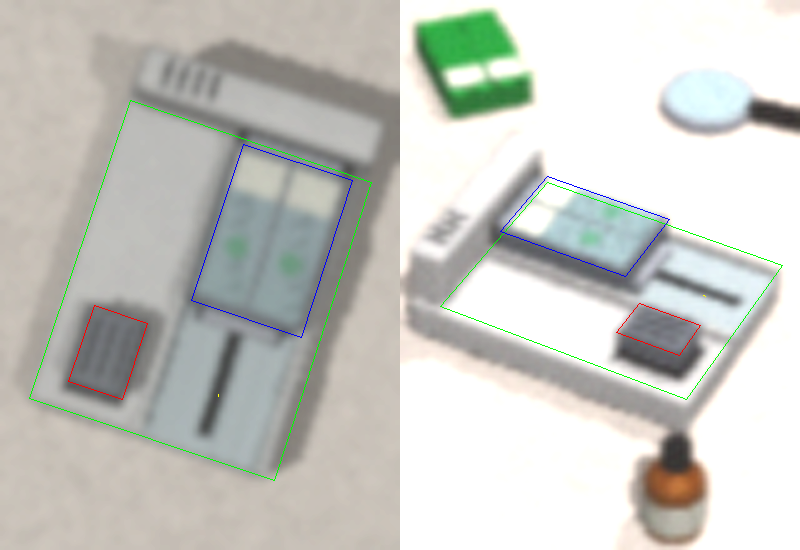

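The crop confirms it. The top view shows a white dock with two slides (tray at about (275,240) in the crop) and a grey key at (110,352), and the overlay is within about 2 mm. Moving toward a hover point now, with the jaws set to roughly 46 mm.

Call:
{"api": "send_rows", "payload": {"targets": [[[-0.035,0.037,0],[0,0,0.027]],[[-0.035,0.037,0],[0,0,0.027]],[[-0.035,0.037,0],[0,0,0]],[[-0.035,0.037,0],[0,0,0]],[[-0.035,0.037,0],[0,0,0]]], "claw": -0.08, "force": 60}}

```text
time: 1.52
eef_pos: [0.2726, 0.3341, 0.2307]
ee_rot: [-0.0, 0.805, 0.594, 0.001]
contact_force: [1.8, -0.1, 0.4]
gripper_width: 0.046
```

Call:
{"api": "send_rows", "payload": {"targets": [[[-0.035,0.037,0],[0,0,0]],[[-0.035,0.037,0],[0,0,0]],[[-0.035,0.037,0],[0,0,0]],[[-0.035,0.037,0],[0,0,0]],[[-0.035,0.037,0],[0,0,0]]]}}

```text
time: 2.15
eef_pos: [0.4014, 0.105, 0.2322]
ee_rot: [0.001, 0.804, 0.594, 0.004]
contact_force: [0.7, -0.7, 0.0]
gripper_width: 0.0461
```

Call:
{"api": "send_rows", "payload": {"targets": [[[-0.036,0.047,0.01],[0,0,0]],[[-0.036,0.047,0.01],[0,0,0]],[[-0.036,0.047,0.01],[0,0,0]],[[-0.036,0.047,0.01],[0,0,0]],[[-0.036,0.047,0.01],[0,0,0]]]}}

```text
time: 2.78
eef_pos: [0.5791, -0.1451, 0.1843]
ee_rot: [0.003, 0.805, 0.594, 0.007]
contact_force: [0.1, 0.8, -0.1]
gripper_width: 0.046
```

```bash
cat > rel.py <<'E'
from fit import *
from scipy.spatial.transform import Rotation as Ro
T=np.array([.6214,-.1536,-.306])
s=arm.read_state(); M=Ro.from_quat(np.array(s["ee_rot"])[[1,2,3,0]]).as_matrix()
e=np.array(s["eef_pos"]); d=todock(e[None],T)[0]
print("t",round(s["time"],2),"dock xy",np.round(d*1000,1),"z",round(e[2]*1000,1),"F",np.round(s["contact_force"],1),"w",round(s["gripper_width"],4))
g=fromdock(T,-.052,.005,e[2]); print("tool shift to mid",np.round(M.T@(g-e),4))
G=np.c_[[-np.sin(T[2]),np.cos(T[2]),0],[np.cos(T[2]),np.sin(T[2]),0],[0,0,-1]]
print("turn",np.round(Ro.from_matrix(M.T@G).as_rotvec(),4))
E
python3 rel.py
```

```text
t 2.77 dock xy [-42.9  -4.7] z 184.3 F [ 0.1  0.8 -0.1] w 0.046
tool shift to mid [ 0.0097 -0.009  -0.    ]
turn [ 0.0132 -0.0083  0.0067]
```

Call:
{"api": "send_rows", "payload": {"targets": [[[0.01,-0.009,0.02],[0.013,-0.008,0.007]],[[0,0,0.03],[0,0,0]],[[0,0,0.03],[0,0,0]],[[0,0,0.02],[0,0,0]],[[0,0,0],[0,0,0]]]}}

```text
time: 3.4
eef_pos: [0.5762, -0.1385, 0.0789]
ee_rot: [-0.0, 0.809, 0.588, -0.0]
contact_force: [0.8, 0.1, 0.3]
gripper_width: 0.0462
```

```bash
python3 rel.py; python3 - <<'E'
from fit import *
ims=[];t=[.6214,-.1536,-.306]
s=arm.read_state()["eef_pos"]
for n in("top","side"):
    p=vision.camera(n); c0=proj(p,fromdock(t,-.04,0,.06))[0].astype(int); k=5; o=c0-[40,55]
    im=np.clip(cv2.resize(p["pixels"][o[1]:o[1]+110,o[0]:o[0]+80],None,fx=k,fy=k,interpolation=cv2.INTER_CUBIC)*1.6,0,255).astype(np.uint8)
    def dr(pts,col): cv2.polylines(im,[((proj(p,np.array([fromdock(t,*a) for a in pts]))-o+.5)*k).astype(np.int32)],True,col,1)
    dr([(-.072,.021,.052),(-.032,.021,.052),(-.032,.049,.052),(-.072,.049,.052)],(0,0,255))
    dr([(-.052,-.025,.03),(-.052,-.025,s[2])],(0,255,255))
    ims.append(im)
    if n=="side":
        P=cloud(p); q=todock(P,t); m=(P[:,2]>.06)&(P[:,2]<.13)&(abs(q[:,0]+.052)<.03)&(abs(q[:,1])<.06)
        for lo,hi in((.015,.06),(-.06,-.01)):
            k2=m&(q[:,1]>lo)&(q[:,1]<hi); 
            if k2.any(): print("finger",lo,k2.sum(),np.round(np.percentile(P[k2,2],[0,2,10,50]),4),"x",np.round(np.percentile(q[k2,0],[2,50,98]),3),"y",np.round(np.percentile(q[k2,1],[2,50,98]),3))
cv2.imwrite("pics/crop2.png",np.hstack(ims))
E
```

```text
t 3.4 dock xy [-47.6   0.8] z 78.9 F [0.8 0.1 0.3] w 0.0462
tool shift to mid [ 0.0042 -0.0044  0.    ]
turn [-0.0004  0.0003 -0.0078]
finger 0.015 68 [0.0846 0.0862 0.0918 0.1043] x [-0.06  -0.055 -0.041] y [0.021 0.031 0.038]
finger -0.06 75 [0.0821 0.083  0.0871 0.1055] x [-0.061 -0.054 -0.041] y [-0.036 -0.027 -0.022]
```

View pics/crop2.png

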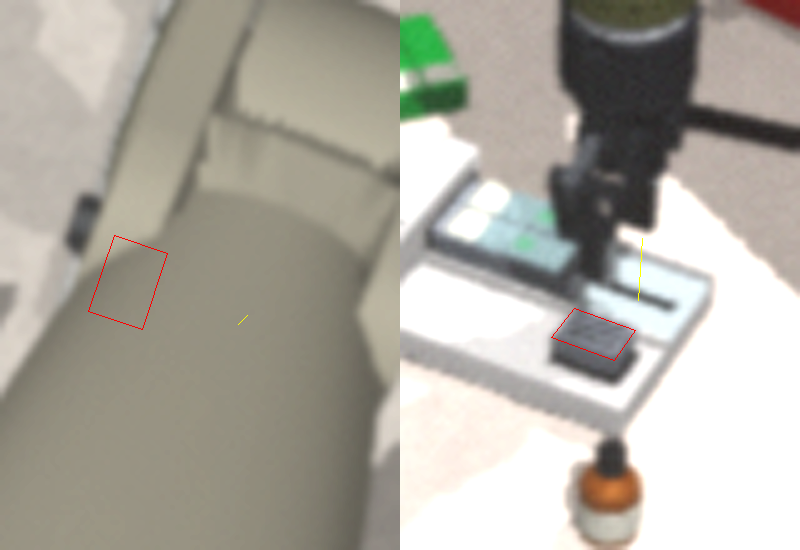

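The side crop shows both fingertips above the dock, the near one over the key at about (595,275) and the far one over the lane at about (640,225). The tips sit roughly 4–5 mm behind the TCP. I'll centre the tool, then go down.

Call:
{"api": "send_rows", "payload": {"targets": [[[0.004,-0.004,0.006],[0,0,-0.008]],[[0,0,0.006],[0,0,0]],[[0,0,0.006],[0,0,0]],[[0,0,0.006],[0,0,0]],[[0,0,0],[0,0,0]]]}}

```text
time: 4.12
eef_pos: [0.5769, -0.1341, 0.0584]
ee_rot: [0.004, 0.806, 0.592, 0.002]
contact_force: [0.1, 0.6, -0.3]
gripper_width: 0.0464
```

```bash
python3 rel.py
```

```text
t 4.12 dock xy [-48.3   5.2] z 58.4 F [ 0.1  0.6 -0.3] w 0.0464
tool shift to mid [-0.0002 -0.0037 -0.    ]
turn [0.0084 0.0008 0.0013]
```

Call:
{"api": "send_rows", "payload": {"targets": [[[0,-0.005,0.005],[0.008,0,0]],[[0,-0.001,0.005],[0,0,0]],[[0,0,0],[0,0,0]]]}}

```text
time: 4.5
eef_pos: [0.5712, -0.1324, 0.0481]
ee_rot: [0.0, 0.806, 0.592, -0.0]
contact_force: [-0.1, 0.5, 0.6]
gripper_width: 0.0461
```

```bash
python3 rel.py
```

```text
t 4.5 dock xy [-54.3   5.1] z 48.1 F [-0.1  0.5  0.6] w 0.0461
tool shift to mid [-0.0001  0.0023  0.    ]
turn [0.0006 0.0007 0.0012]
```

Nearly touching. Pressing now.

Call:
{"api": "send_rows", "payload": {"targets": [[[0,0.001,0.005],[0,0,0]],[[0,0,0.005],[0,0,0]]]}}

```text
time: 4.75
eef_pos: [0.5715, -0.1324, 0.0387]
ee_rot: [0.0, 0.806, 0.592, -0.0]
contact_force: [-1.8, -0.5, 4.8]
gripper_width: 0.0459
```

Call:
{"api": "send_rows", "payload": {"targets": [[[0,0,0.006],[0,0,0]],[[0,0,0.006],[0,0,0]],[[0,0,0.004],[0,0,0]]]}}

```text
time: 5.12
eef_pos: [0.5717, -0.1321, 0.037]
ee_rot: [0.002, 0.806, 0.592, 0.002]
contact_force: [-11.3, 0.2, 26.3]
gripper_width: 0.046
```

Call:
{"api": "send_rows", "payload": {"targets": [[[0,0,0.002],[0,0,0]],[[0,0,0.002],[0,0,0]],[[0,0,0.002],[0,0,0]]]}}

```text
time: 5.5
eef_pos: [0.5715, -0.1323, 0.0372]
ee_rot: [0.004, 0.806, 0.592, 0.003]
contact_force: [-5.9, 1.8, 17.3]
gripper_width: 0.0461
```

```bash
python3 rel.py; python3 - <<'E'
from fit import *
t=[.6214,-.1536,-.306]; ims=[]
for n in("top","side"):
    p=vision.camera(n); c0=proj(p,fromdock(t,-.03,0,.05))[0].astype(int); k=6; o=c0-[33,40]
    im=np.clip(cv2.resize(p["pixels"][o[1]:o[1]+80,o[0]:o[0]+66],None,fx=k,fy=k,interpolation=cv2.INTER_CUBIC)*1.6,0,255).astype(np.uint8)
    def dr(pts,col): cv2.polylines(im,[((proj(p,np.array([fromdock(t,*a) for a in pts]))-o+.5)*k).astype(np.int32)],True,col,1)
    dr([(-.014,-.054,.052),(.07,-.054,.052),(.07,.004,.052),(-.014,.004,.052)],(255,0,0))
    ims.append(im)
cv2.imwrite("pics/crop3.png",np.hstack(ims))
E
```

```text
t 5.5 dock xy [-54.    5.3] z 37.2 F [-5.9  1.8 17.3] w 0.0461
tool shift to mid [-0.0003  0.002   0.    ]
turn [ 0.0096 -0.0003  0.0029]
```

View pics/crop3.png

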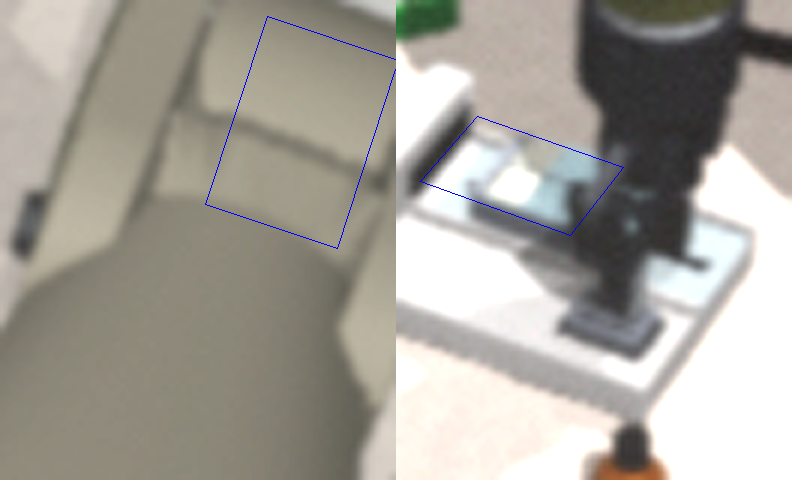

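The key is flat and the tray has popped out toward the finger: its rear edge is now at about (500,150) in the crop, well clear of its outlined start pose. I'll hold with a steady push and measure.

Call:
{"api": "send_rows", "payload": {"targets": [[[0,0,0.002],[0.008,0,0]],[[0,0,0.002],[0,0,0]],[[0,0,0.002],[0,0,0]],[[0,0,0.002],[0,0,0]],[[0,0,0.002],[0,0,0]]]}}

```text
time: 6.22
eef_pos: [0.5716, -0.1323, 0.0372]
ee_rot: [0.002, 0.806, 0.592, 0.002]
contact_force: [-6.1, 0.6, 16.3]
gripper_width: 0.0462
```

```bash
python3 rel.py; python3 - <<'E'
from fit import *
t=[.6214,-.1536,-.306]
for i in range(8):
    p=vision.camera("side")
    if i in(0,7):
        P=cloud(p); q=todock(P,t); m=(abs(P[:,2]-.053)<.006)&(abs(q[:,1]+.025)<.025)&(q[:,0]>-.03)&(q[:,0]<.075)
        print("tray x range",np.round(np.percentile(q[m,0],[1,99]),4),"z",np.round(np.percentile(P[m,2],[5,50,95]),4))
        k=(abs(q[:,0]+.052)<.022)&(abs(q[:,1]-.035)<.013)&(P[:,2]<.055); print("key z",np.round(np.percentile(P[k,2],[20,50,80]),4))
    s=arm.read_state(); print(round(s["time"],2),np.round(s["contact_force"],1),np.round(s["eef_pos"],4),np.abs(s["qd"]).max().round(4))
E
```

```text
t 6.22 dock xy [-54.    5.3] z 37.2 F [-6.1  0.6 16.3] w 0.0462
tool shift to mid [-0.0003  0.002   0.    ]
turn [ 0.0064 -0.0009  0.0025]
tray x range [-0.0096  0.0748] z [0.0497 0.054  0.0575]
key z [0.0346 0.0402 0.0425]
6.28 [-6.9  1.1 16.8] [ 0.5716 -0.1323  0.0372] 0.0032
6.33 [-6.1  1.6 16.9] [ 0.5716 -0.1323  0.0372] 0.0015
6.38 [-7.3  0.  17.2] [ 0.5715 -0.1322  0.0372] 0.0035
6.42 [-5.5  1.7 17.7] [ 0.5716 -0.1323  0.0372] 0.0019
6.47 [-5.8  2.  17.1] [ 0.5716 -0.1323  0.0372] 0.001
6.53 [-6.8  1.3 16.4] [ 0.5716 -0.1323  0.0372] 0.0007
6.58 [-7.4  0.9 16.9] [ 0.5715 -0.1322  0.0372] 0.0025
tray x range [-0.0094  0.0745] z [0.0494 0.054  0.057 ]
key z [0.033  0.0391 0.0419]
6.62 [-5.6  0.7 16.5] [ 0.5715 -0.1323  0.0372] 0.0014
```

```bash
python3 -c "
from h import *
print(arm.finish_job())"; python3 rel.py
```

```text
the job is handed in; nothing more can be done
None
the job is handed in; nothing more can be done
```

I pressed the slide dock's key fully down with one fingertip. The spring popped the tray out, and the other finger, standing in the lane, trapped it. I handed the job in at about 6.6 s of robot time with the arm still holding; no verdict is reported.

**Checks that agreed**
- **Key:** its top measured about 40 mm above the bench, which matches pressed home.
- **Hold:** the downward push stayed at about 17 N and the arm did not move over the last 0.4 s before hand-in.
- **Tray:** in the last side picture it lies flat on the lane, about 27–29 mm out of its start position. I judged this by eye against the start outline. The sideways force of about 6 N fits the tray pressing on the finger, but I had no separate measure of the tray's contact force.

**Checks that failed or disagreed**
- **Depth check of the tray:** it was no use. The points it picked, from x -9 to +75 mm in the dock frame, took in more than the tray, and the arm hid the tray's front, so the tray's exact position rests on the picture.
- **Dock pose:** the fits from the two cameras differed by about 6 mm. I used the combined fit, which lay close to the top camera's.

I did not check the dish dock and the other things after the move; the arm stayed well above them on its way in.

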